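Load a new brake pad onto the fixture's part-present pin

TASK

Lay the new brake pad (the one with the thick lining, not the worn thin one) in the sloping nest of the fixture, lining side up, down against the lower lip and flat on its rests so that it holds the sensing pin pushed down; set it in, do not drop or bang it. Then swing the keeper bar fully over the pad. Leave the worn pad, the grease tin and the bearing where they are.

Things in the scene. Friction and masses are not known exactly. Their poses are not given: they have to be found in the camera images.
- new_pad: New brake pad, 18 mm thick, 0.38-0.56 kg: steel backing plate 6 mm thick, 52 mm wide, 140 mm long over its two end ears (34 mm wide, towards pad -x), with a grey lining 96 x 52 x 12 mm grooved across the middle. Lies lining up. Origin: centre of the plate's underside; x across the width, y along, z out of the lining. Either way round fits. Grip across the 52 mm at mid-length.
- worn_pad: Worn brake pad of the same outline, but its lining is only 3 mm thick and has no groove (9 mm thick in all). It and the new pad may have swapped places. Origin and axes as for the new pad. Leave it alone.
- fixture: Steel loading fixture fixed on the bench, foot 170 x 300 mm, about 110 mm high (the knob of the open keeper reaches about 200 mm above the bench). Origin: centre of its underside; x towards its high side, y along it, z up. It carries the nest, tilted 30 degrees so that it faces the low side and up.
- nest: Sloping nest, plate 110 x 290 mm. Origin: where a seated pad's origin lies, 85 mm above the bench; x up the slope (30 deg above level), y along (level), z square to it. Two rests (tops at z=0, 8 mm above the plate) at |y|=47-69 mm, 52 mm wide; lower lip blocks there stop the pad at x=-26 mm, 12 mm high; end guides at |y|=74 mm, 10 mm high. Open for fingers at |y|<47 mm.
- pin (a joint): Sensing pin: brass plunger, 10 mm diameter, at nest x=y=0, moving square to the slope. 0 m: free, tip 8 mm above the rests; 0.008: pushed level with the rests, as by a seated pad; 0.010: its stop. Spring 0.4 N when free, 2 N at 0.008: less than the pad's weight.
- keeper (a joint): Keeper: flat steel bar 22 x 8 mm turning about a post at nest x=0, y=115 mm, axis square to the slope, light friction (stays where left). 0 rad: fully closed at its stop, pointing to nest -y over the pad; grows as it swings up the slope; at 1.57 it points to nest +x. Starts open, 1.3 to 1.9. Underside 22 mm above the rests, 4 mm above a seated pad's lining.
- keeper_knob (a point): Point on the axis of the keeper's black knob, 20 mm diameter, 44 mm tall, standing square to the slope on the bar, 82 mm from the turning axis. The point is 60 mm above the rests (nest z), 14 mm below the knob's top, 30 mm above the bar's top face. Axes turn with the bar: z square to the slope, -y from turning axis to knob.
- grease_tin: Round steel tin with green lid, 78 mm in diameter, 40 mm high. Origin: centre of its underside. Leave it alone.
- bearing: Steel bearing ring, 72 mm outside, 36 mm inside, 20 mm high, flat on the bench. Origin: centre of its underside. Leave it alone.
There are look-alikes about, which are no part of the job. What is shaped like the new_pad but green or yellow is not meant.

How it is judged:
By the outcome, as a careful person would: the job done as asked, in the order asked, and still so for the second after the job is handed in, with the robot touching nothing.
It also fails if it takes over 64 s, if anything falls off the work surface, if the arm or the gripper's body presses on something with over 40 N, if the wrist force passes 120 N, or if a joint passes its speed limit or range.

ROBOT

A 7-joint arm with a two-finger parallel gripper is mounted at the origin on the work surface. World frame = base frame: x ahead of the robot, y to its left, z up, the work surface at z = 0. Lengths are in m, angles in rad, forces in N, time in s.
With the tool pointing down it reaches from about 0.425 to 0.925 m from the base axis. Payload 6.8 kg.
Tool frame: the origin (TCP) lies at the very end of the fingers, on their centre line; the grasp point (between the pads) lies 19 mm behind it (r.grip_point_offset is the distance from the TCP to the grasp point, in m); z points along the fingers, y is the line along which they close (so a half turn about z gives the same grasp; the last joint's range is limited). The gripper opens to 85 mm and grips with 20 to 120 N. Pads are 22 mm wide; open, the fingers measure 114 mm over their backs; the gripper's body (76 mm by 85 mm) begins 54 mm behind the grasp point. The pads swing forward as they close: fully open they stand 13 mm farther back than shut.
Start: joints at [-1.337, 0.477, 0.022, 1.555, -0.011, 1.109, -0.083], TCP at [0.226, 0.636, 0.231] pointing down, gripper open.
Joint ranges: [-2.96, 2.96], [-0.34, 2.1], [-1.41, 1.46], [0.24, 2.44], [-1.37, 4.51], [0.17, 1.92], [-2.96, 2.96]. Speed limits (rad/s): [2.39, 2.39, 3.14, 3.14, 3.14, 3.14, 3.14].

INTERFACE

Orientations are given as a rotation vector (axis times angle).
In Python, from bench import status, eyes, r gives the robot as it stands.
- The arm moves only by the shell command python3 -m crank 'ROWS' [OPENING] [FORCE]. ROWS is JSON, a list of rows, each a list of 6 numbers: the shift along the tool's x, y, z normalised to -1 to 1, where 1 is 0.02 m, then the turn, a rotation vector about the tool's x, y, z normalised to -1 to 1, where 1 is 45 degrees. A call has 1 to 12 rows; each row shifts and turns the commanded pose from where the row before left it, along the tool's axes as they then stand; what a row does not reach is not made up. A row lasts 1/10 s, in which the tool goes at most 50 mm and 8.59 degrees, less where a joint would pass 70% of its speed; a pose out of reach is approached as far as the arm can. A call with a number of a shift or a turn outside -1 to 1 is refused whole. A call with a gripper value outside its range is refused whole. OPENING is the opening, from 0 (shut) to 1 (fully open), set as the call begins (- or left out, the last holds). The fingers move at their own pace and stop on an object; FORCE is the grip in N (left out, the last holds). Time passes only in rows, so rows that do not move let the fingers close. It gives the time, the measured TCP pose, the force, the opening and the grip force at its end, in the units of the state.
- status.get_obs(): the state, without advancing time (a new reading comes with each control period).
- eyes.grab_frame(name): name is "side" or "top" or "wrist"; returns a dict with "image" (400x640x3 uint8, red, green, blue), "depth" (400x640 float32, m along the optical axis (not along the pixel's ray), 0 where there is no reading), "fovy" (degrees; the focal length in pixels is half the picture's height over the tangent of half this angle, whatever the lens; pixels are square), "cx", "cy" (the principal point, pixels), "world_to_cam" (4x4, takes a point from world to camera coordinates). Camera axes: x right, y up, looking along -z (the intrinsics and any distortion apply to the point x, -y, -z); pixel columns grow to the right and rows downward; lengths in m; the calibration is good to about 2 mm. A picture is of the moment at which its call begins.
- r.hand_in(): hands the job in; it is judged then, once.
The state is a dict: "clock": time; "joints": joint angles; "qvel": joint speeds; "tau": joint torques, N m; "tcp_pos": TCP position; "orientation": TCP orientation; "contact_force": force on the tool from outside, world axes, zero at the start; "moment": the same for the moment, N m; "grip_width": finger opening in m; "gripper_force": force on a finger pad.
Only numpy, scipy, OpenCV 4.12 (cv2) and the standard library are available. Lean on these libraries where they do the work, as an engineer would, in place of code of your own. Each camera call takes 0.05 s, during which the arm holds its last target. There are 200 camera calls.

## Working session

There is one attempt and no reset: what is moved stays moved. The work goes in short steps, Python scripts to look and compute and a shell command to move; the robot and the scene stay as the last step left them, time stands still between calls to the robot, and variables do not carry over. Pictures are saved under pics/ and viewed, at most 13 in all, crops included, and the job is handed in when it is done.

```bash
ls; mkdir -p pics; python3 - <<'E'
from bench import status, eyes, r
import cv2, numpy as np
print(status.get_obs())
for n in ("top","side"):
    f=eyes.grab_frame(n)
    cv2.imwrite(f"pics/{n}0.png",f["image"][:,:,::-1]); np.savez(f"{n}0.npz",**f)
    print(n,{k:f[k] for k in f if k not in("image","depth")})
E
```

```text
pics
{'clock': 0.0, 'joints': array([-1.33713946,  0.47779825,  0.02233724,  1.55646933, -0.01153513,
        1.10927958, -0.08308966]), 'qvel': array([ 0.00131617,  0.00071839, -0.00153975, -0.00173432, -0.00093901,
       -0.00030281, -0.00076452]), 'tau': array([-6.31594794e-04, -5.96453619e+01,  1.60765328e+00, -2.81199324e+01,
        1.24118550e-02,  9.16584424e-03,  7.85843241e-06]), 'tcp_pos': array([0.22602483, 0.63539955, 0.23031934]), 'orientation': array([-5.34157768e-01, -3.09563619e+00,  2.85083883e-03]), 'contact_force': array([-0.24536369, -0.83727316, -0.22984623]), 'moment': array([-0.01162151,  0.00849316,  0.04906203]), 'gripper_force': 0.0, 'grip_width': 0.08539506283601406}
top {'fovy': 51.163874600878145, 'cx': 323.2429347915463, 'cy': 203.62332395091232, 'world_to_cam': array([[-0.01236561, -0.99945778,  0.03051624,  0.10817992],
       [ 0.98634199, -0.00717905,  0.16455378, -0.46946888],
       [-0.16424548,  0.03213426,  0.98589594, -1.04391835],
       [ 0.        ,  0.        ,  0.        ,  1.        ]])}
side {'fovy': 48.392659055314105, 'cx': 320.5337297189922, 'cy': 196.98412025170455, 'world_to_cam': array([[ 0.99413383, -0.10567158, -0.02305291, -0.46147164],
       [ 0.07408228,  0.50999303,  0.85698245, -0.17208291],
       [-0.07880187, -0.85366307,  0.51482972, -0.91997841],
       [ 0.        ,  0.        ,  0.        ,  1.        ]])}
```

View pics/top0.png

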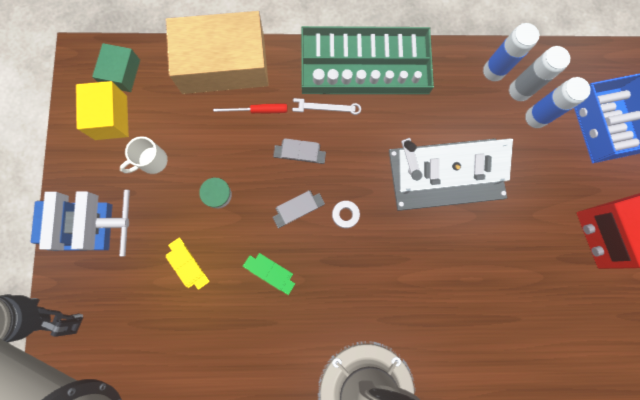

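View pics/side0.png

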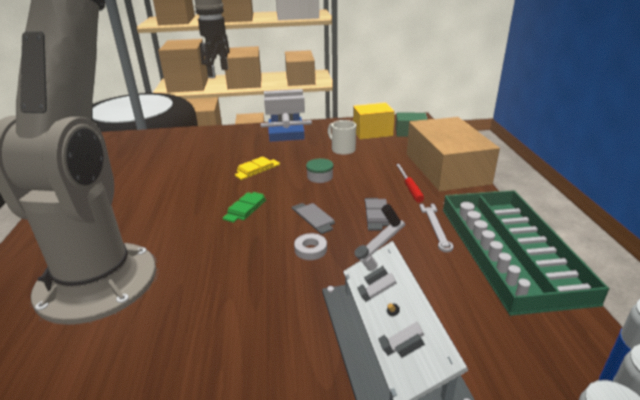

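The top view shows the look-alikes:
- Grey pad A is at (300,150) and grey pad B at (298,208).
- Yellow (187,263) and green (270,273) are decoys by colour.
- The fixture is at (452,170), with the keeper open and its knob at (410,146).

In the side view A is at (377,213) and seems thicker and grooved, while B at (313,217) looks flat. Next I'll check this with heights and a crop.

```bash
cat > h.py <<'E'
import numpy as np, cv2
from bench import status, eyes, r
from scipy.spatial.transform import Rotation as R
def foc(f): return 200/np.tan(np.radians(float(f["fovy"]))/2)
def cloud(f):
    d=f["depth"]; v,u=np.mgrid[0:400,0:640]; F=foc(f)
    c=np.stack([(u-f["cx"])/F*d,-(v-f["cy"])/F*d,-d],-1)
    W=np.linalg.inv(f["world_to_cam"]); p=c@W[:3,:3].T+W[:3,3]; p[d<=0]=np.nan
    return p
def ray(f,u,v,z):
    F=foc(f);W=np.linalg.inv(f["world_to_cam"])
    d=W[:3,:3]@np.array([(u-f["cx"])/F,-(v-f["cy"])/F,-1]);o=W[:3,3]
    return o+d*(z-o[2])/d[2]
def pix(f,p):
    c=f["world_to_cam"]@np.append(p,1);F=foc(f)
    return f["cx"]+F*c[0]/-c[2], f["cy"]-F*c[1]/-c[2]
E
python3 - <<'E'
from h import *
f=dict(np.load("top0.npz")); P=cloud(f)
for n,(u0,u1,v0,v1) in dict(A=(265,335,130,172),B=(265,335,185,232),bench=(340,360,240,260)).items():
    q=P[v0:v1,u0:u1]; z=q[...,2]; print(n,np.nanpercentile(z,[5,50,90,95,99]).round(4))
    g=f["image"][v0:v1,u0:u1].astype(int); m=(np.ptp(g,axis=2)<25)&(g.mean(2)>60)
    if n!="bench":
        ys,xs=np.nonzero(m); rect=cv2.minAreaRect(np.c_[xs+u0,ys+v0].astype(np.float32)); print(rect)
        print("mean hi z",np.nanmedian(z[m]))
        zt=.018 if n=="A" else .009
        c=[ray(f,*b,zt)[:2].round(4) for b in cv2.boxPoints(rect)]; print(c)
# nest: plate points
q=P[130:215,385:520]; g=f["image"][130:215,385:520].astype(int)
m=(g.min(2)>190)&np.isfinite(q[...,2]); k=q[m]
A=np.c_[k[:,:2],np.ones(len(k))]; 
for _ in range(5):
    s=np.linalg.lstsq(A,k[:,2],rcond=None)[0]; e=k[:,2]-A@s; w=abs(e)<.004; k=k[w];A=A[w]
print("slope",s,np.degrees(np.arctan(np.hypot(*s[:2]))),len(k), e.std())
s_=f=dict(np.load("side0.npz"));
a=cv2.resize(f["image"][180:290,290:410],(480,440),interpolation=cv2.INTER_CUBIC)
t=dict(np.load("top0.npz"))["image"]
b=cv2.resize(t[125:235,260:360],(400,440),interpolation=cv2.INTER_CUBIC)[:, :310]
cv2.imwrite("pics/crop1.png",np.hstack([a,b])[:,:,::-1])
E
```

```text
A [-0.0042  0.0003  0.0169  0.0183  0.0201]
((299.7453308105469, 150.11895751953125), (51.0889778137207, 20.04757308959961), 7.4314093589782715)
mean hi z 0.015169584659269875
[array([0.6018, 0.2355]), array([0.6571, 0.2289]), array([0.6383, 0.0924]), array([0.583 , 0.1001])]
B [-0.004   0.0003  0.0085  0.0098  0.0127]
((302.9991760253906, 207.90919494628906), (32.75114822387695, 61.833152770996094), 83.774169921875)
mean hi z 0.00750691272563575
[array([0.4995, 0.2425]), array([0.5167, 0.0788]), array([0.4289, 0.0708]), array([0.4126, 0.2325])]
bench [-0.004  -0.0009  0.0014  0.0021  0.0034]
slope [ 0.57172349  0.07070866 -0.2259141 ] 29.94535808972721 2232 0.0016169132497045452
```

View pics/crop1.png

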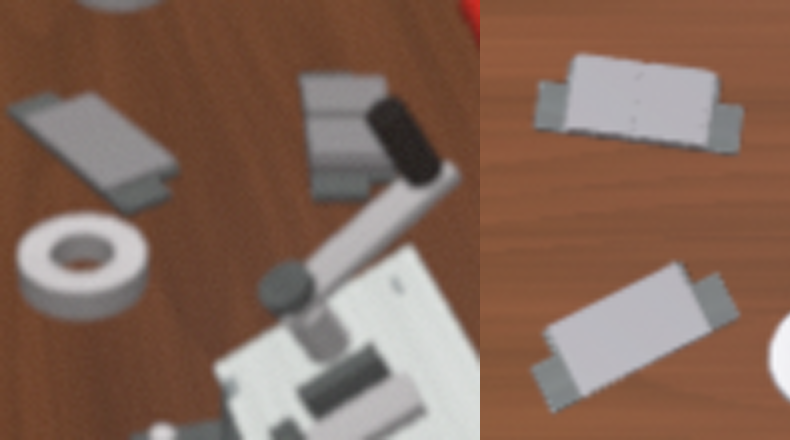

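The right-hand crop and the heights agree: A is 18 mm high with a groove, so it is the new pad. B is about 9 mm high and plain, so it is the worn one. Next I'll get precise poses for the pad, nest and knob.

```bash
cat >> h.py <<'E'
def tri(f,a,g,b):
    A=[];B=[]
    for q,(u,v) in((f,a),(g,b)):
        W=np.linalg.inv(q["world_to_cam"]);F=foc(q);d=W[:3,:3]@np.array([(u-q["cx"])/F,-(v-q["cy"])/F,-1]);d/=np.linalg.norm(d)
        M=np.eye(3)-np.outer(d,d);A.append(M);B.append(M@W[:3,3])
    x=np.linalg.lstsq(np.vstack(A),np.hstack(B),rcond=None)[0]
    return x,[np.linalg.norm(M@x-c) for M,c in zip(A,B)]
E
python3 - <<'E'
from h import *
t=dict(np.load("top0.npz"));s=dict(np.load("side0.npz"));P=cloud(t)
# lining of A in top
g=t["image"].astype(int)
m=np.zeros((400,640),np.uint8); sub=g[130:172,265:335]
m[130:172,265:335]=(np.ptp(sub,axis=2)<25)&(sub.mean(2)>140)
c=max(cv2.findContours(m,0,2)[0],key=cv2.contourArea); rect=cv2.minAreaRect(c)
C=np.array([ray(t,*b,.018) for b in cv2.boxPoints(rect)]); print("lining",rect,C.round(4).tolist())
print("sides",np.linalg.norm(C[1]-C[0]),np.linalg.norm(C[2]-C[1]),"centre",C.mean(0))
# whole-contour in world, moments
w=np.array([ray(t,*b[0],.018)[:2] for b in c]).astype(np.float32); print(cv2.minAreaRect(w*1000))
# pin by colour
pp={}
for n,f,(u0,u1,v0,v1) in(("top",t,(445,470,155,180)),("side",s,(380,405,298,322))):
    a=cv2.cvtColor(f["image"],cv2.COLOR_RGB2HSV)[v0:v1,u0:u1]; mm=(a[...,1]>90)
    ys,xs=np.nonzero(mm); pp[n]=(xs.mean()+u0,ys.mean()+v0); print(n,"pin",pp[n],mm.sum(),xs.min()+u0,xs.max()+u0,ys.min()+v0,ys.max()+v0, ray(f,*pp[n],.0905))
print("tri",tri(t,pp["top"],s,pp["side"]))
# knob dark
kk={}
for n,f,(u0,u1,v0,v1) in(("top",t,(395,425,132,160)),("side",s,(375,410,198,235))):
    a=f["image"][v0:v1,u0:u1].astype(int); mm=(a.max(2)<60)
    ys,xs=np.nonzero(mm); rr=cv2.minAreaRect(np.c_[xs+u0,ys+v0].astype(np.float32)); kk[n]=rr[0]; print(n,"knob",rr,mm.sum())
    q=cloud(f)[v0:v1,u0:u1][mm]; print(np.nanmedian(q,0),np.nanpercentile(q[:,2],[5,95]))
print("knob mid tri",tri(t,kk["top"],s,kk["side"]))
up=np.hstack([cv2.resize(t["image"][130:215,385:520],(405*1,255)),cv2.resize(s["image"][200:400,320:470],(340,453))[:255]*0+0])
a=cv2.resize(t["image"][130:215,385:520],(675,425),interpolation=cv2.INTER_CUBIC)
cv2.imwrite("pics/nest.png",a[:,:,::-1])
E
```

```text
lining ((299.32293701171875, 149.37823486328125), (37.0779914855957, 18.933443069458008), 5.906141757965088) [[0.6013, 0.2174, 0.018], [0.6538, 0.2124, 0.018], [0.6429, 0.113, 0.018], [0.5904, 0.1188, 0.018]]
sides 0.05269238865479573 0.09997356998796131 centre [0.62210669 0.16538631 0.018     ]
((622.0784301757812, 165.20619201660156), (99.2119369506836, 52.70228576660156), 83.67643737792969)
top pin (np.float64(457.25), np.float64(166.5625)) 16 455 459 165 168 [ 0.55389197 -0.23386153  0.0905    ]
side pin (np.float64(391.3529411764706), np.float64(307.45098039215685)) 51 388 395 304 311 [ 0.55446293 -0.24126043  0.0905    ]
tri (array([ 0.55572123, -0.23595098,  0.08494591]), [np.float64(0.00038558636220433574), np.float64(0.00038558636220519183)])
top knob ((0.0, 0.0), (0.0, 0.0), 0.0) 0
[nan nan nan] nan
side knob ((390.6538391113281, 215.23074340820312), (21.63330841064453, 9.15255355834961), 56.3099365234375) 191
[ 0.58205789 -0.10370763  0.17484469] [0.15626749 0.19029569]
knob mid tri (array([ 1.09460506,  1.16380372, -0.45794167]), [np.float64(0.2582371273750059), np.float64(0.2582371273750056)])
  return np.nanmean(a, axis, out=out, keepdims=keepdims)
  return np.nanmean(a, axis, out=out, keepdims=keepdims)
```

View pics/nest.png

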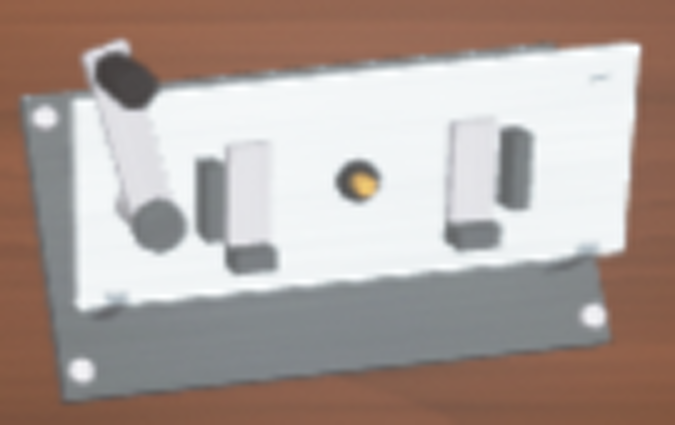

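The nest crop shows:
- pin at (363,185) in the crop
- rests at (250,200) and (470,170)
- lip blocks below the rests, and end guides outside them
- keeper post at (158,225), knob at (128,80)

I'll move above pad A, turning the tool first.

```bash
python3 -m crank '[[0,0,0,0,0,0.19],[0,0,0,0,0,0.19],[0,0,0,0,0,0.19],[0,0,0,0,0,0.19],[0,0,0,0,0,0.19],[0,0,0,0,0,0.19],[0,0,0,0,0,0.19],[0,0,0,0,0,0.19],[0,0,0,0,0,0.185]]' 1
python3 -m crank '[[-0.92,0.96,0,0,0,0],[-0.92,0.96,0,0,0,0],[-0.92,0.96,0,0,0,0],[-0.92,0.96,0,0,0,0],[-0.92,0.96,0,0,0,0],[-0.92,0.96,0,0,0,0],[-0.92,0.96,0,0,0,0],[-0.92,0.96,0,0,0,0],[-0.92,0.96,0,0,0,0],[-0.92,0.96,0,0,0,0],[-0.92,0.96,0,0,0,0],[-0.92,0.96,0,0,0,0]]'
python3 -m crank '[[-0.92,0.96,0,0,0,0],[-0.92,0.96,0,0,0,0],[-0.92,0.96,0,0,0,0],[-0.92,0.96,0,0,0,0],[-0.92,0.96,0,0,0,0],[-0.92,0.96,0,0,0,0],[-0.92,0.96,0,0,0,0],[-0.92,0.96,0,0,0,0],[-0.92,0.96,0,0,0,0],[-0.92,0.96,0,0,0,0],[-0.92,0.96,0,0,0,0]]'
python3 - <<'E'
from h import *
f=eyes.grab_frame("wrist"); o=status.get_obs(); np.savez("w1.npz",**f)
cv2.imwrite("pics/w1.png",f["image"][:,:,::-1])
print(f["fovy"],f["cx"],f["cy"],np.linalg.inv(f["world_to_cam"]).round(4)); print(o["tcp_pos"],R.from_rotvec(o["orientation"]).as_matrix().round(4),o["joints"])
E
```

```text
clock: 1.0
tcp_pos: [0.2261, 0.6357, 0.2308]
orientation: [2.346, 2.088, -0.001]
contact_force: [-0.2, -0.5, -0.6]
grip_width: 0.0855
gripper_force: 0.0
clock: 2.2
tcp_pos: [0.4313, 0.3901, 0.2309]
orientation: [-2.34, -2.096, 0.001]
contact_force: [-0.0, 0.2, -0.1]
grip_width: 0.0856
gripper_force: 0.0
clock: 3.3
tcp_pos: [0.619, 0.1659, 0.2309]
orientation: [-2.34, -2.096, 0.001]
contact_force: [1.1, 0.7, -0.1]
grip_width: 0.0854
gripper_force: 0.0
67.43199586163593 321.2273100912422 200.73977715149215 [[ 9.939e-01  1.051e-01  3.220e-02  6.267e-01]
 [-1.099e-01  9.525e-01  2.841e-01  2.381e-01]
 [-8.000e-04 -2.859e-01  9.583e-01  3.734e-01]
 [ 0.000e+00  0.000e+00  0.000e+00  1.000e+00]]
[0.62164288 0.16062751 0.23120144] [[ 0.1152  0.9933  0.0018]
 [ 0.9933 -0.1152 -0.0033]
 [-0.003   0.0022 -1.    ]] [-0.70183718  0.45304649  0.48397554  1.66543461 -0.22897435  1.07941235
 -0.26642325]
```

View pics/w1.png

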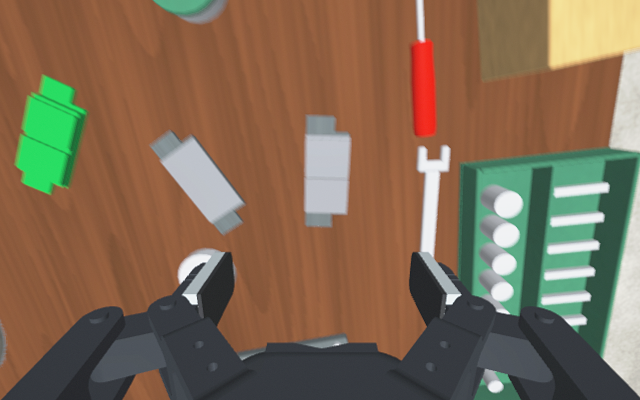

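The wrist view shows the grooved pad at (327,175), the worn pad at (200,185) and the bearing at (205,268). I'll measure the pad, then go to look at the nest.

```bash
python3 - <<'E'
from h import *
f=dict(np.load("w1.npz"))
g=f["image"].astype(int); m=np.zeros((400,640),np.uint8); s=g[105:235,290:365]
m[105:235,290:365]=(np.ptp(s,axis=2)<25)&(s.mean(2)>135)
c=max(cv2.findContours(m,0,2)[0],key=cv2.contourArea)
w=np.array([ray(f,*b[0],.018)[:2]*1000 for b in c]).astype(np.float32); print(cv2.minAreaRect(w), cv2.boundingRect(c))
print(np.nanmedian(cloud(f)[...,2][m>0]))
m[105:235,290:365]=(np.ptp(s,axis=2)<25)&(s.mean(2)>70)
c=max(cv2.findContours(m,0,2)[0],key=cv2.contourArea)
w=np.array([ray(f,*b[0],.006)[:2]*1000 for b in c]).astype(np.float32); print("all",cv2.minAreaRect(w), cv2.boundingRect(c))
# wall
E
python3 -m crank '[[-1,-0.2,-0.3,0,0,0],[-1,-0.2,-0.3,0,0,0],[-1,-0.2,-0.3,0,0,0],[-1,-0.2,-0.3,0,0,0],[-1,-0.2,-0.3,0,0,0],[-1,-0.2,-0.3,0,0,0],[-1,-0.2,-0.3,0,0,0],[-1,-0.2,-0.3,0,0,0],[-1,-0.2,-0.3,0,0,0],[-1,-0.2,-0.3,0,0,0],[-1,-0.2,-0.3,0,0,0],[-1,-0.2,-0.3,0,0,0]]'
python3 -m crank '[[-1,-0.2,0,0,0,0],[-1,-0.2,0,0,0,0],[-1,-0.2,0,0,0,0],[-0.7,-0.2,0,0,0,0],[0,0,0,0,0,0]]'
python3 - <<'E'
from h import *
f=eyes.grab_frame("wrist"); o=status.get_obs(); np.savez("w2.npz",**f)
cv2.imwrite("pics/w2.png",f["image"][:,:,::-1]); print(o["tcp_pos"])
E
```

```text
((624.8955688476562, 165.72694396972656), (132.8284912109375, 52.725955963134766), 82.20850372314453) (305, 116, 46, 110)
0.0173958920829331
all ((625.2506713867188, 163.41134643554688), (140.00717163085938, 54.48085403442383), 82.80139923095703) (305, 115, 46, 112)
clock: 4.55
tcp_pos: [0.544, -0.0681, 0.3038]
orientation: [2.34, 2.096, 0.0]
contact_force: [-0.2, 0.2, 0.7]
grip_width: 0.0852
gripper_force: 0.0
clock: 5.05
tcp_pos: [0.5195, -0.1409, 0.3036]
orientation: [2.344, 2.091, -0.0]
contact_force: [-0.0, 0.0, 0.6]
grip_width: 0.0853
gripper_force: 0.0
[ 0.52019217 -0.13914751  0.30349912]
```

View pics/w2.png

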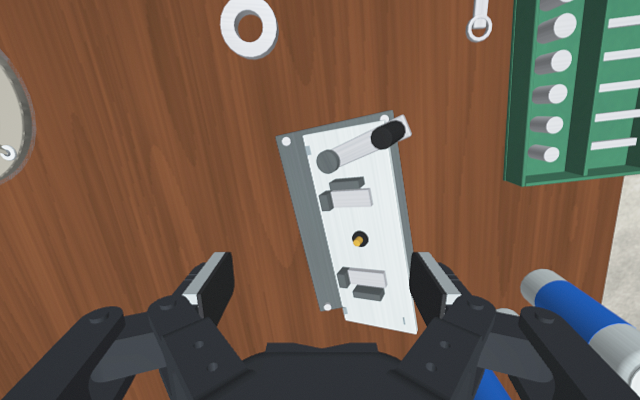

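The wrist view shows the fixture: pin (360,239), rests (352,198) and (364,277), post (328,161), knob (390,133). I'll fit the nest frame from the rests and pin.

```bash
python3 - <<'E'
from h import *
from scipy import ndimage as nd
f=dict(np.load("w2.npz"));t=dict(np.load("top0.npz"))
for n,f,(u0,u1,v0,v1),rs in(("w",f,(310,400,170,305),((352,198),(364,277))),("top",t,(410,500,145,190),((434,170),(479,163)))):
    a=f["image"].astype(int); print(n,[a[v,u].tolist() for u,v in rs])
    C=[]
    for u,v in rs:
        ref=np.median(a[v-2:v+3,u-2:u+3].reshape(-1,3),0)
        m=(abs(a-ref).max(2)<14); m[:v0]=0;m[v1:]=0;m[:,:u0]=0;m[:,u1:]=0
        L,k=nd.label(m); mm=(L==L[v,u]); ys,xs=np.nonzero(mm)
        rr=cv2.minAreaRect(np.c_[xs,ys].astype(np.float32)); 
        p=ray(f,*rr[0],.085); C.append(p); print(mm.sum(),rr,p.round(4), np.nanmedian(cloud(f)[mm],0).round(4))
        w=np.array([ray(f,x,y,.085)[:2] for x,y in cv2.boxPoints(rr)]); print(w.round(4).tolist())
    d=C[0]-C[1]; print("mid",((C[0]+C[1])/2).round(4),"dist",np.linalg.norm(d),"az y",np.degrees(np.arctan2(d[1],d[0])))
    h=cv2.cvtColor(f["image"],cv2.COLOR_RGB2HSV); m=(h[...,1]>110)&(h[...,2]>100); m[:v0]=0;m[v1:]=0;m[:,:u0]=0;m[:,u1:]=0
    ys,xs=np.nonzero(m); print("brass",xs.mean(),ys.mean(),m.sum(),xs.min(),xs.max(),ys.min(),ys.max(),ray(f,xs.mean(),ys.mean(),.0905))
    # plate fit
    k0=cloud(f)[v0-40:v1+30,u0-30:u1+40]; b=a[v0-40:v1+30,u0-30:u1+40]; k=k0[(b.min(2)>200)&np.isfinite(k0[...,2])]; k=k[(k[:,2]>.03)&(k[:,2]<.15)]
    A=np.c_[k[:,:2],np.ones(len(k))]
    for _ in range(6):
        s=np.linalg.lstsq(A,k[:,2],rcond=None)[0]; e=k[:,2]-A@s; w=abs(e)<.003; k=k[w];A=A[w]
    print("plane",s,"az",np.degrees(np.arctan2(s[1],s[0])),"tilt",np.degrees(np.arctan(np.hypot(*s[:2]))),len(k))
f=dict(np.load("w2.npz"))
m=(f["image"].max(2)<55); m[:110]=0;m[160:]=0;m[:,:360]=0;m[:,415:]=0
q=cloud(f)[m]; ys,xs=np.nonzero(m); print("knob",xs.mean(),ys.mean(),m.sum(),np.nanmedian(q,0),np.nanpercentile(q[:,2],[2,50,98]), xs.min(),xs.max())
top=q[q[:,2]>np.nanpercentile(q[:,2],75)];print(np.nanmedian(top,0))
E
```

```text
w [[215, 218, 221], [215, 218, 221]]
600 ((351.0015869140625, 199.02769470214844), (16.696475982666016, 39.161834716796875), 86.8201675415039) [ 0.5526 -0.178   0.085 ] [ 0.5522 -0.1775  0.0853]
[[0.5286, -0.1657], [0.5772, -0.1685], [0.5769, -0.1904], [0.5275, -0.1876]]
444 ((367.5359802246094, 278.6645812988281), (38.49396896362305, 13.06806468963623), 6.115503787994385) [ 0.5653 -0.2933  0.085 ] [ 0.5643 -0.2927  0.0857]
[[0.5378, -0.2971], [0.5414, -0.2774], [0.5925, -0.2895], [0.5895, -0.3095]]
mid [ 0.5589 -0.2356  0.085 ] dist 0.11601661842219627 az y 96.27897732412356
brass 328.4948979591837 275.09183673469386 196 310 362 236 304 [ 0.51318016 -0.27850958  0.0905    ]
plane [ 0.57455496  0.06526715 -0.22875789] az 6.48079057351614 tilt 30.03865332630335 4753
top [[228, 228, 232], [228, 228, 232]]
184 ((434.5, 168.0), (20.0, 9.0), 90.0) [ 0.5518 -0.1775  0.085 ] [ 0.5519 -0.1787  0.0848]
[[0.578, -0.1674], [0.5779, -0.1905], [0.5259, -0.1875], [0.526, -0.1646]]
170 ((482.0, 163.0), (12.0, 20.0), 0.0) [ 0.5643 -0.3001  0.085 ] [ 0.5656 -0.2941  0.0852]
[[0.5383, -0.2828], [0.5907, -0.2866], [0.5906, -0.3176], [0.5382, -0.3135]]
mid [ 0.5581 -0.2388  0.085 ] dist 0.1232550847140625 az y 95.82898729162622
brass 457.38461538461536 166.3846153846154 13 456 459 165 168 [ 0.55435182 -0.23423488  0.0905    ]
plane [ 0.57990956  0.0799509  -0.22772526] az 7.849762303770368 tilt 30.344490297495575 1578
knob 387.27892234548335 134.4928684627575 631 [ 0.58012355 -0.09408154  0.18724316] [0.16125916 0.18724316 0.19273999] 371 404
[ 0.57993581 -0.0957049   0.19135218]
```

```bash
python3 -m crank '[[1,0.22,0,0,0,0],[1,0.22,0,0,0,0],[1,0.22,0,0,0,0],[1,0.22,0,0,0,0],[1,0.22,0,0,0,0],[1,0.22,0,0,0,0],[1,0.22,0.8,0,0,0],[1,0.22,0.8,0,0,0],[1,0.22,0.8,0,0,0],[1,0.22,0.8,0,0,0],[1,0.22,0.8,0,0,0],[1,0.22,0.8,0,0,0]]' 1
python3 -m crank '[[1,0.2,1,0,0,0],[1,0.2,1,0,0,0],[1,0.2,1,0,0,0],[0.65,0.2,1,0,0,0],[0,0,0.8,0,0,0],[0,0,0.8,0,0,0],[0,0,0.8,0,0,0],[0,0,0.8,0,0,0],[0,0,0,0,0,0],[0,0,0,0,0,0]]'
python3 - <<'E'
from h import *
f=eyes.grab_frame("wrist"); o=status.get_obs(); np.savez("w3.npz",**f)
cv2.imwrite("pics/w3.png",f["image"][:,:,::-1]); T=R.from_rotvec(o["orientation"]).as_matrix(); p=o["tcp_pos"];print(p,T.round(3))
print("err tool", T.T@(np.array([.624,.1645,.0])-p))
g=f["image"].astype(int); m=((np.ptp(g,axis=2)<25)&(g.mean(2)>135)&(abs(cloud(f)[...,2]-.0175)<.004)).astype(np.uint8)
c=max(cv2.findContours(m,0,2)[0],key=cv2.contourArea); w=np.array([ray(f,*b[0],.018)[:2]*1000 for b in c]).astype(np.float32); print(cv2.minAreaRect(w),cv2.boundingRect(c))
E
```

```text
clock: 6.3
tcp_pos: [0.5991, 0.0961, 0.2048]
orientation: [-2.339, -2.095, 0.003]
contact_force: [0.0, -1.0, 0.4]
grip_width: 0.0852
gripper_force: 0.0
clock: 7.3
tcp_pos: [0.6234, 0.1647, 0.0632]
orientation: [2.341, 2.095, -0.0]
contact_force: [0.7, -1.1, 0.1]
grip_width: 0.0851
gripper_force: 0.0
[0.62385977 0.16493933 0.06387504] [[ 0.111  0.994  0.001]
 [ 0.994 -0.111  0.   ]
 [ 0.     0.001 -1.   ]]
err tool [-0.00044177  0.00012755  0.06387505]
((623.1529541015625, 166.6035614013672), (94.1087646484375, 51.958839416503906), 82.16535949707031) (282, 150, 83, 135)
```

View pics/w3.png

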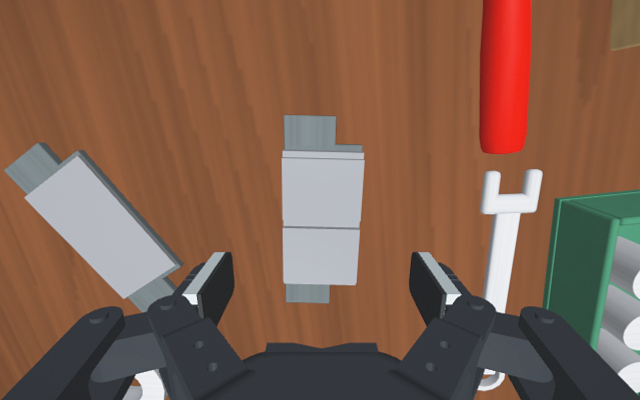

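The wrist view shows the pad centred between the fingers, with the groove at (322,227). The worn pad is well clear of the left finger. I'll descend and grip.

```bash
python3 -m crank '[[0.02,0,0.6,0,0,0],[0.02,0,0.6,0,0,0],[0,0,0.6,0,0,0],[0,0,0.6,0,0,0],[0,0,0.4,0,0,0],[0,0,0.3,0,0,0],[0,0,0,0,0,0]]' 1
python3 -m crank '[[0,0,0,0,0,0],[0,0,0,0,0,0],[0,0,0,0,0,0],[0,0,0,0,0,0],[0,0,0,0,0,0],[0,0,0,0,0,0],[0,0,0,0,0,0],[0,0,0,0,0,0]]' 0 60
```

```text
clock: 8.05
tcp_pos: [0.6228, 0.1659, 0.0002]
orientation: [-2.34, -2.095, 0.002]
contact_force: [0.2, -0.1, -0.3]
grip_width: 0.0853
gripper_force: 0.0
clock: 8.85
tcp_pos: [0.6239, 0.1662, 0.0023]
orientation: [2.34, 2.095, 0.002]
contact_force: [-1.7, -0.7, 5.1]
grip_width: 0.0503
gripper_force: 64.1
```

```bash
python3 -m crank '[[0,0,-0.2,0,0,0],[0,0,-0.4,0,0,0],[0,0,-0.6,0,0,0],[0,0,-0.6,0,0,0],[0,0,0,0,0,0]]' 
python3 - <<'E'
from h import *
f=eyes.grab_frame("side"); cv2.imwrite("pics/s1.png",cv2.resize(f["image"][150:260,280:450],(680,440))[:,:,::-1])
E
```

```text
clock: 9.35
tcp_pos: [0.625, 0.1664, 0.0397]
orientation: [2.339, 2.095, 0.006]
contact_force: [0.9, 0.3, -5.4]
grip_width: 0.05
gripper_force: 63.5
```

View pics/s1.png

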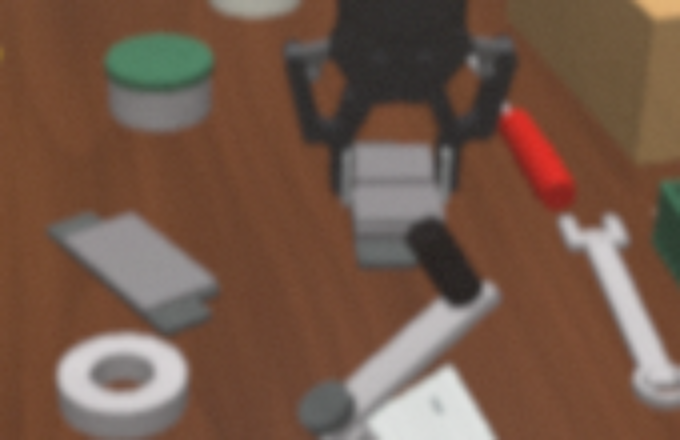

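The side crop shows the pad held level between the fingers at (395,200), with the weight on the wrist at about 5 N. I'll carry it over.

```bash
python3 -m crank '[[0,0,-1,0,0,-0.142],[0,0,-1,0,0,-0.142],[0,0,-1,0,0,0],[0,0,-1,0,0,0],[-0.98,-0.36,-1,0,0,0],[-0.98,-0.36,-1,0,0,0],[-0.98,-0.36,-1,0,0,0],[-0.98,-0.36,-1,0,0,0],[-0.98,-0.36,-1,0,0,0],[-0.98,-0.36,-1,0,0,0],[-0.98,-0.36,-1,0,0,0],[-0.98,-0.36,-0.5,0,0,0]]'
python3 -m crank '[[-0.98,-0.36,0,0,0,0],[-0.98,-0.36,0,0,0,0],[-0.98,-0.36,0,0,0,0],[-0.98,-0.36,0,0,0,0],[-0.98,-0.36,0,0,0,0],[-0.98,-0.36,0,0,0,0],[-0.98,-0.36,0,0,0,0],[-0.98,-0.36,0,0,0,0],[-0.98,-0.36,0,0,0,0],[-0.98,-0.36,0,0,0,0],[-0.98,-0.36,0,0,0,0],[-0.98,-0.36,0,0,0,0]]'
python3 -m crank '[[0,0,0,-0.167,0,0],[0,0,0,-0.167,0,0],[0,0,0,-0.167,0,0],[0,0,0,-0.167,0,0],[0,0,0,0,0,0],[0,0,0,0,0,0],[0,0,0,0,0,0]]'
cat >> h.py <<'E'
O=np.array([.5585,-.2356,.085]); az=np.radians(6.4)
N=(R.from_euler("z",az)*R.from_euler("y",-np.pi/6)).as_matrix()
def rel():
    o=status.get_obs();T=R.from_rotvec(o["orientation"]).as_matrix(); p=N.T@(o["tcp_pos"]-O)
    want=N@np.diag([1.,1,1])[:,[1,0,2]]*np.array([1,1,-1])  # tool x=ny, y=nx, z=-nz
    e=R.from_matrix(T.T@want).as_rotvec(degrees=True)
    print("tcp in nest mm",(p*1e3).round(1),"turn left deg (tool)",e.round(2),"F",o["contact_force"].round(1),"w",o["grip_width"].round(4),"t",round(o["clock"],2))
E
python3 -c "
from h import *
rel();print(status.get_obs()['joints'])"
```

```text
clock: 10.6
tcp_pos: [0.5839, 0.0026, 0.2687]
orientation: [2.092, 2.342, 0.002]
contact_force: [0.3, -0.1, -5.2]
grip_width: 0.05
gripper_force: 64.8
clock: 11.8
tcp_pos: [0.5235, -0.2405, 0.2665]
orientation: [-2.092, -2.342, 0.001]
contact_force: [-0.5, -0.0, -5.0]
grip_width: 0.0505
gripper_force: 64.8
clock: 12.5
tcp_pos: [0.5256, -0.2395, 0.2677]
orientation: [1.824, 2.046, 0.547]
contact_force: [0.7, 0.1, -5.0]
grip_width: 0.05
gripper_force: 65.1Traceback (most recent call last):
  File "<string>", line 3, in <module>
    rel();print(status.get_obs()['joints'])
    ~~~^^
  File "h.py", line 30, in rel
    print("tcp in nest mm",(p*1e3).round(1),"turn left deg (tool)",e.round(2),"F",o["contact_force"].round(1),"w",o["grip_width"].round(4),"t",round(o["clock"],2))
                                                                                                                  ^^^^^^^^^^^^^^^^^^^^^
AttributeError: 'float' object has no attribute 'round'
```

```bash
sed -i 's/o\["grip_width"\].round(4)/round(float(o["grip_width"]),4)/' h.py; python3 -c "
from h import *
rel();print(status.get_obs()['joints'])
f=eyes.grab_frame('wrist');np.savez('w4.npz',**f);cv2.imwrite('pics/w4.png',f['image'][:,:,::-1])"
```

```text
tcp in nest mm [ 62.7  -0.2 174.8] turn left deg (tool) [-0.02 -0.04  0.16] F [ 0.7  0.1 -5. ] w 0.05 t 12.5
[ 0.03012654  0.0962196   0.48365291  2.11164282 -0.63048825  0.59560053
  1.08347818]
```

View pics/w4.png

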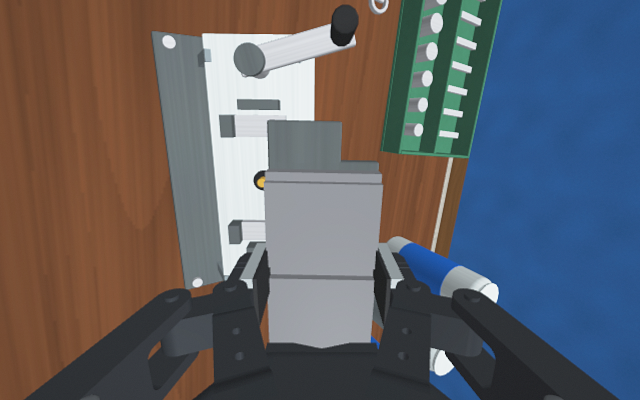

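The wrist view shows the pad held straight, with the ears on the down-slope side and the groove at (323,276). The pin is just visible at (261,180) and the keeper is clear.

```bash
python3 -m crank '[[0,-0.5,0.8,0,0,0],[0,-0.5,0.8,0,0,0],[0,-0.5,0.8,0,0,0],[0,-0.5,0.8,0,0,0],[0,-0.5,0.8,0,0,0],[0,-0.24,0.8,0,0,0],[0,0,0.6,0,0,0],[0,0,0.6,0,0,0],[0,0,0.6,0,0,0],[0,0,0,0,0,0],[0,0,0,0,0,0]]'
python3 - <<'E'
from h import *
f=dict(np.load("w4.npz")); o=status.get_obs()
# groove in tool frame at w4: recompute with saved pose
p=np.array([.5256,-.2395,.2677]);T=R.from_rotvec([1.824,2.046,.547]).as_matrix()
F=foc(f);W=np.linalg.inv(f["world_to_cam"])
def hit(u,v,zt):
    d=T.T@W[:3,:3]@np.array([(u-f["cx"])/F,-(v-f["cy"])/F,-1]);c=T.T@(W[:3,3]-p);return c+d*(zt-c[2])/d[2]
print("groove",hit(323,276,-.0157).round(4),"far lining edge",hit(323,183,-.0157).round(4),hit(323,172,-.0157).round(4),"ear end",hit(305,121,-.0037).round(4),"sides",hit(265,230,-.0157).round(4),hit(382,230,-.0157).round(4))
rel()
E
```

```text
clock: 13.65
tcp_pos: [0.5441, -0.2374, 0.1256]
orientation: [1.824, 2.045, 0.549]
contact_force: [0.1, 0.2, -5.6]
grip_width: 0.0506
gripper_force: 65.1
groove [-0.0029  0.0005 -0.0157] far lining edge [ 0.0427  0.0005 -0.0157] [ 0.0475  0.0005 -0.0157] ear end [ 0.0684 -0.0075 -0.0037] sides [ 0.0207 -0.0259 -0.0157] [ 0.0207  0.0274 -0.0157]
tcp in nest mm [ 7.7 -0.2 42.4] turn left deg (tool) [ 0.05 -0.06  0.14] F [ 0.1  0.2 -5.6] w 0.0506 t 13.65
```

```bash
python3 -m crank '[[0.06,-0.1,0.4,0,0,0],[0,-0.08,0.4,0,0,0],[0,0,0.4,0,0,0],[0,0,0.3,0,0,0],[0,0,0.15,0,0,0],[0,0,0.1,0,0,0],[0,0,0.1,0,0,0],[0,0,0,0,0,0]]'
python3 -c "
from h import *
rel()"
```

```text
clock: 14.45
tcp_pos: [0.5586, -0.2349, 0.0921]
orientation: [1.825, 2.043, 0.549]
contact_force: [-0.8, 0.3, -4.6]
grip_width: 0.0501
gripper_force: 65.2
tcp in nest mm [3.7 0.7 6.1] turn left deg (tool) [ 0.1  -0.01  0.06] F [-0.8  0.3 -4.6] w 0.0501 t 14.45
```

```bash
python3 -m crank '[[0,0,0.05,0,0,0],[0,0,0.05,0,0,0],[0,0,0.05,0,0,0],[0,0,0,0,0,0]]'
python3 -c "
from h import *
rel()"
python3 -m crank '[[0,0,0.03,0,0,0],[0,0,0.03,0,0,0],[0,0,0,0,0,0]]'
python3 -c "
from h import *
rel()"
```

```text
clock: 14.85
tcp_pos: [0.5599, -0.2347, 0.0894]
orientation: [1.825, 2.043, 0.549]
contact_force: [-0.9, -0.0, -2.4]
grip_width: 0.05
gripper_force: 65.4
tcp in nest mm [3.5 0.8 3. ] turn left deg (tool) [ 0.08 -0.01  0.05] F [-0.9 -0.  -2.4] w 0.05 t 14.85
clock: 15.15
tcp_pos: [0.56, -0.2346, 0.0892]
orientation: [1.824, 2.043, 0.55]
contact_force: [-11.3, 2.0, 12.6]
grip_width: 0.0505
gripper_force: 67.3
tcp in nest mm [3.5 0.8 2.9] turn left deg (tool) [ 0.14 -0.03  0.05] F [-11.3   2.   12.6] w 0.0505 t 15.15
```

```bash
python3 -m crank '[[0,0,-0.04,0,0,0],[0,-0.05,0,0,0,0],[0,-0.05,0,0,0,0],[0,0,0,0,0,0]]'
python3 -c "
from h import *
rel()"
python3 -m crank '[[0,-0.04,0,0,0,0],[0,-0.04,0,0,0,0],[0,0,0,0,0,0]]'
python3 -c "
from h import *
rel()"
```

```text
clock: 15.55
tcp_pos: [0.5598, -0.2347, 0.0892]
orientation: [1.823, 2.042, 0.551]
contact_force: [-0.7, 0.6, 6.5]
grip_width: 0.0504
gripper_force: 66.3
tcp in nest mm [3.3 0.8 3. ] turn left deg (tool) [ 0.23 -0.03  0.09] F [-0.7  0.6  6.5] w 0.0504 t 15.55
clock: 15.85
tcp_pos: [0.5589, -0.2349, 0.0887]
orientation: [1.822, 2.042, 0.551]
contact_force: [-1.5, 1.2, 5.8]
grip_width: 0.0502
gripper_force: 66.2
tcp in nest mm [2.2 0.6 3. ] turn left deg (tool) [ 0.27 -0.01  0.11] F [-1.5  1.2  5.8] w 0.0502 t 15.85
```

```bash
python3 -m crank '[[0,0,-0.015,0,0,0],[0,-0.05,0,0,0,0],[0,0,0,0,0,0]]'
python3 -c "
from h import *
rel()"
python3 -m crank '[[0,-0.05,0,0,0,0],[0,-0.05,0,0,0,0],[0,0,0,0,0,0]]'
python3 -c "
from h import *
rel()"
```

```text
clock: 16.15
tcp_pos: [0.5565, -0.2351, 0.0873]
orientation: [1.824, 2.043, 0.549]
contact_force: [1.3, -0.7, 4.6]
grip_width: 0.0502
gripper_force: 66.0
tcp in nest mm [-0.5  0.7  3. ] turn left deg (tool) [ 0.13 -0.02  0.08] F [ 1.3 -0.7  4.6] w 0.0502 t 16.15
clock: 16.45
tcp_pos: [0.5562, -0.235, 0.0872]
orientation: [1.821, 2.043, 0.551]
contact_force: [3.1, 0.7, 5.3]
grip_width: 0.0502
gripper_force: 65.7
tcp in nest mm [-0.8  0.8  3. ] turn left deg (tool) [ 0.25 -0.03  0.18] F [3.1 0.7 5.3] w 0.0502 t 16.45
```

The pad is on its rests (normal contact) and against the lip, where the slide stopped and the force rose. I'll release.

```bash
python3 -m crank '[[0,0,0,0,0,0],[0,0,0,0,0,0],[0,0,0,0,0,0],[0,0,0,0,0,0],[0,0,0,0,0,0]]' 0.9
python3 -c "
from h import *
rel()"
python3 -m crank '[[0,0.05,-0.2,0,0,0],[0,0,-0.4,0,0,0],[0,0,-0.6,0,0,0],[0,0,-1,0,0,0],[0,0,-1,0,0,0],[0,0,-1,0,0,0],[0,0,-1,0,0,0],[0,0,-1,0,0,0],[0,0,0,0,0,0]]'
python3 - <<'E'
from h import *
rel()
f=eyes.grab_frame('wrist');np.savez('w5.npz',**f);cv2.imwrite('pics/w5.png',f['image'][:,:,::-1])
q=(cloud(f)-O)@N
g=f["image"].astype(int)
m=(np.abs(q[...,0])<.06)&(np.abs(q[...,1])<.08)&(np.abs(q[...,2]-.018)<.004)
print("lining: n",m.sum(),"range",[np.nanpercentile(q[m][:,i],[2,50,98]).round(4).tolist() for i in range(3)])
k=q[m];A=np.c_[k[:,:2],np.ones(len(k))];s=np.linalg.lstsq(A,k[:,2],rcond=None)[0];print("tilt rel nest deg",np.degrees(s[:2]),"z0",s[2])
m=(q[...,1]>.06)&(q[...,2]>.066)&(q[...,2]<.085)&(q[...,1]<.2)&(q[...,0]>0)&(q[...,0]<.12)&(g.max(2)<70)
print("knob top",m.sum(),np.nanmean(q[m],0),[np.nanpercentile(q[m][:,i],[3,97]).round(4).tolist() for i in range(3)])
E
```

```text
clock: 16.95
tcp_pos: [0.5537, -0.2351, 0.0855]
orientation: [1.826, 2.044, 0.548]
contact_force: [0.4, 0.2, -0.3]
grip_width: 0.077
gripper_force: 0.0
tcp in nest mm [-3.8  1.1  2.7] turn left deg (tool) [ 0.02 -0.04  0.04] F [ 0.4  0.2 -0.3] w 0.077 t 16.95
clock: 17.85
tcp_pos: [0.4931, -0.2431, 0.196]
orientation: [1.823, 2.04, 0.549]
contact_force: [-0.9, -0.3, -0.4]
grip_width: 0.0769
gripper_force: 0.0
tcp in nest mm [-1.50e+00 -1.00e-01  1.29e+02] turn left deg (tool) [0.24 0.1  0.04] F [-0.9 -0.3 -0.4] w 0.0769 t 17.85
lining: n 6084 range [[-0.0264, -0.0015, 0.0237], [-0.0462, 0.0045, 0.0458], [0.0143, 0.0187, 0.0201]]
tilt rel nest deg [ 0.10789687 -0.41378155] z0 0.018356659994180444
knob top 520 [0.07715073 0.13035053 0.07269684] [[0.0696, 0.0861], [0.1265, 0.1338], [0.0668, 0.0753]]
```

View pics/w5.png

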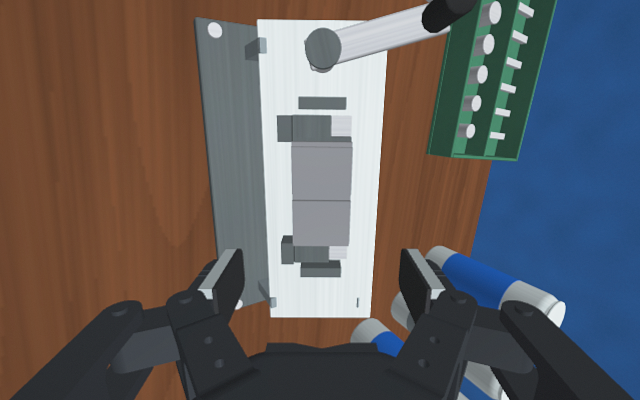

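The wrist view shows the pad seated between the guides. The lip blocks are at (285,128) and (288,250), and the lining is level at 18.4 mm above the rests. The knob is at (445,15), which puts the keeper near 1.78 rad. I'll move above the knob and turn the tool.

```bash
python3 -m crank '[[0.94,0.58,0,0,0,0],[0.94,0.58,0,0,0,0],[0.94,0.58,0,0,0,0],[0.94,0.58,0,0,0,0],[0.94,0.58,0,0,0,0],[0.94,0.58,0,0,0,0],[0.94,0.58,0,0,0,0],[0,0,0,0,0,-0.185],[0,0,0,0,0,-0.185],[0,0,0,0,0,-0.185],[0,0,0,0,0,-0.185]]' 0.9
python3 -c "
from h import *
rel();print(status.get_obs()['joints'])"
```

```text
clock: 19.0
tcp_pos: [0.5481, -0.1025, 0.2331]
orientation: [1.125, 2.423, 0.374]
contact_force: [-0.5, -0.0, 0.2]
grip_width: 0.0764
gripper_force: 0.0
tcp in nest mm [ 78.  133.4 126. ] turn left deg (tool) [-1.000e-02 -1.100e-01  3.374e+01] F [-0.5 -0.   0.2] w 0.0764 t 19.0
[-0.03737571  0.07338524  0.19769254  2.21820403 -0.4179087   0.37346146
  1.21058421]
```

```bash
python3 -m crank '[[0,0,0,0,0,-0.185],[0,0,0,0,0,-0.185],[0,0,0,0,0,-0.185],[0,0,0,0,0,-0.185],[0,0,0,0,0,-0.185],[0,0,0,0,0,0],[0,0,0,0,0,0]]' 0.75
python3 - <<'E'
from h import *
rel();print(status.get_obs()['joints'].round(2))
f=eyes.grab_frame('wrist');q=(cloud(f)-O)@N;g=f["image"]
m=(q[...,1]>.08)&(q[...,2]>.034)&(q[...,2]<.085)&(q[...,1]<.2)&(q[...,0]>.03)&(q[...,0]<.13)&(g.max(2)<70)
print(m.sum())
for a,b in((.034,.05),(.05,.066),(.066,.085)):
    w=m&(q[...,2]>a)&(q[...,2]<b); print(a,w.sum(),[np.nanpercentile(q[w][:,i],[3,50,97]).round(4).tolist() for i in range(3)] if w.sum() else "")
# bar (metal) points
w=(abs(q[...,2]-.030)<.004)&(q[...,0]>.015)&(q[...,0]<.11)&(q[...,1]>.09)&(q[...,1]<.16)
print("bar",w.sum(), np.polyfit(q[w][:,0],q[w][:,1],1) if w.sum()>30 else "")
E
```

```text
clock: 19.7
tcp_pos: [0.5481, -0.103, 0.2335]
orientation: [0.202, 2.617, 0.133]
contact_force: [0.1, 0.3, -0.1]
grip_width: 0.0642
gripper_force: 0.0
tcp in nest mm [ 78.1 132.9 126.4] turn left deg (tool) [ 4.000e-02 -6.000e-02  7.477e+01] F [ 0.1  0.3 -0.1] w 0.0642 t 19.7
[ 0.04  0.08  0.12  2.21 -0.4   0.37  1.91]
900
0.034 112 [[0.0689, 0.07, 0.0745], [0.128, 0.1374, 0.1448], [0.0357, 0.0434, 0.0496]]
0.05 143 [[0.0688, 0.07, 0.0751], [0.1276, 0.1379, 0.1449], [0.0513, 0.0584, 0.0657]]
0.066 645 [[0.0692, 0.077, 0.0864], [0.128, 0.1366, 0.145], [0.0677, 0.0739, 0.075]]
bar 2049 [0.27695566 0.11540395]
```

```bash
python3 -m crank '[[0,0.19,0.5,0,0,0],[0,0,0.8,0,0,0],[0,0,0.9,0,0,0],[0,0,0.9,0,0,0],[0,0,0.7,0,0,0],[0,0,0.45,0,0,0],[0,0,0,0,0,0]]' 0.75
python3 -m crank '[[0,0,0,0,0,0],[0,0,0,0,0,0],[0,0,0,0,0,0],[0,0,0,0,0,0],[0,0,0,0,0,0],[0,0,0,0,0,0]]' 0.3 20
python3 - <<'E'
from h import *
rel()
# rows for the arc: tool frame, theta 1.841 -> 0, tool angle 75deg -> 0
n=16; th=np.linspace(1.841,0,n+1); al=np.radians(np.linspace(74.8,0,n+1))
P=np.c_[.082*np.sin(th),.115-.082*np.cos(th)]
for i in range(n):
    d=P[i+1]-P[i]; a=al[i]; tx=np.array([-np.sin(a),np.cos(a)]);ty=np.array([np.cos(a),np.sin(a)])
    print((d@tx/.02).round(2),(d@ty/.02).round(2),((al[i]-al[i+1])/np.radians(45)).round(3))
E
```

```text
clock: 20.45
tcp_pos: [0.5908, -0.0942, 0.1596]
orientation: [0.198, 2.618, 0.133]
contact_force: [-0.0, -0.1, 0.2]
grip_width: 0.0639
gripper_force: 0.0
clock: 21.05
tcp_pos: [0.591, -0.0948, 0.1614]
orientation: [0.197, 2.615, 0.132]
contact_force: [-0.0, 0.7, 0.1]
grip_width: 0.0257
gripper_force: 0.0
tcp in nest mm [ 79.8 136.3  42.2] turn left deg (tool) [9.000e-02 2.000e-02 7.498e+01] F [-0.   0.7  0.1] w 0.0257 t 21.05
-0.22 -0.42 0.104
-0.2 -0.43 0.104
-0.19 -0.43 0.104
-0.17 -0.44 0.104
-0.16 -0.44 0.104
-0.14 -0.45 0.104
-0.13 -0.45 0.104
-0.11 -0.46 0.104
-0.1 -0.46 0.104
-0.08 -0.46 0.104
-0.07 -0.47 0.104
-0.05 -0.47 0.104
-0.04 -0.47 0.104
-0.02 -0.47 0.104
-0.0 -0.47 0.104
0.01 -0.47 0.104
```

```bash
python3 -m crank '[[-0.22,-0.42,0,0,0,0.104],[-0.2,-0.43,0,0,0,0.104],[-0.19,-0.43,0,0,0,0.104],[-0.17,-0.44,0,0,0,0.104],[-0.16,-0.44,0,0,0,0.104],[-0.14,-0.45,0,0,0,0.104],[-0.13,-0.45,0,0,0,0.104],[-0.11,-0.46,0,0,0,0.104],[0,0,0,0,0,0]]'
python3 -c "
from h import *
rel()"
```

```text
clock: 21.95
tcp_pos: [0.5868, -0.1685, 0.1541]
orientation: [1.045, 2.45, 0.351]
contact_force: [-0.4, 0.1, -0.5]
grip_width: 0.0257
gripper_force: 0.0
tcp in nest mm [65.3 63.5 42. ] turn left deg (tool) [2.00e-02 6.00e-02 3.74e+01] F [-0.4  0.1 -0.5] w 0.0257 t 21.95
```

```bash
python3 -m crank '[[-0.1,-0.46,0,0,0,0.104],[-0.08,-0.46,0,0,0,0.104],[-0.07,-0.47,0,0,0,0.104],[-0.05,-0.47,0,0,0,0.104],[-0.04,-0.47,0,0,0,0.104],[-0.02,-0.47,0,0,0,0.104],[0,-0.47,0,0,0,0.104],[0,-0.4,0,0,0,0.104],[0,0,0,0,0,0]]'
python3 -c "
from h import *
rel()"
```

```text
clock: 22.85
tcp_pos: [0.5352, -0.2054, 0.1218]
orientation: [1.825, 2.046, 0.548]
contact_force: [0.1, 0.2, 0.2]
grip_width: 0.0257
gripper_force: 0.0
tcp in nest mm [ 1.2 32.6 41.8] turn left deg (tool) [-0.02 -0.06  0.12] F [0.1 0.2 0.2] w 0.0257 t 22.85
```

```bash
python3 -m crank '[[0,-0.06,0,0,0,0],[0,-0.06,0,0,0,0],[0,-0.06,0,0,0,0],[0,0,0,0,0,0]]'
python3 -c "
from h import *
rel()"
python3 -m crank '[[0,-0.06,0,0,0,0],[0,-0.06,0,0,0,0],[0,0,0,0,0,0]]'
python3 -c "
from h import *
rel()"
```

```text
clock: 23.25
tcp_pos: [0.5331, -0.2058, 0.1207]
orientation: [1.823, 2.045, 0.549]
contact_force: [0.4, 0.7, -0.1]
grip_width: 0.0257
gripper_force: 0.0
tcp in nest mm [-1.1 32.4 41.8] turn left deg (tool) [ 0.07 -0.04  0.16] F [ 0.4  0.7 -0.1] w 0.0257 t 23.25
clock: 23.55
tcp_pos: [0.531, -0.2062, 0.1194]
orientation: [1.824, 2.044, 0.549]
contact_force: [0.4, 0.3, -0.3]
grip_width: 0.0254
gripper_force: 0.2
tcp in nest mm [-3.7 32.3 41.8] turn left deg (tool) [ 0.06 -0.04  0.11] F [ 0.4  0.3 -0.3] w 0.0254 t 23.55
```

```bash
python3 -m crank '[[0,-0.05,0,0,0,0],[0,-0.05,0,0,0,0],[0,0,0,0,0,0]]'
python3 -c "
from h import *
rel()"
python3 -m crank '[[0,-0.05,0,0,0,0],[0,-0.05,0,0,0,0],[0,0,0,0,0,0]]'
python3 -c "
from h import *
rel()"
```

```text
clock: 23.85
tcp_pos: [0.5309, -0.2063, 0.1194]
orientation: [1.822, 2.044, 0.551]
contact_force: [4.8, -0.0, 1.3]
grip_width: 0.0257
gripper_force: 2.5
tcp in nest mm [-3.8 32.2 41.9] turn left deg (tool) [ 0.2  -0.04  0.16] F [ 4.8 -0.   1.3] w 0.0257 t 23.85
clock: 24.15
tcp_pos: [0.5308, -0.2063, 0.1194]
orientation: [1.819, 2.043, 0.552]
contact_force: [9.1, 0.8, 0.6]
grip_width: 0.0258
gripper_force: 4.5
tcp in nest mm [-3.8 32.2 41.9] turn left deg (tool) [ 0.33 -0.03  0.22] F [9.1 0.8 0.6] w 0.0258 t 24.15
```

```bash
python3 -m crank '[[0,0.1,0,0,0,0],[0,0.1,0,0,0,0],[0,0.1,0,0,0,0],[0,0,0,0,0,0]]'
python3 -c "
from h import *
rel()"
python3 -m crank '[[0,0,0,0,0,0],[0,0,0,0,0,0],[0,0,0,0,0,0],[0,0,0,0,0,0],[0,0,-0.4,0,0,0],[0,0,-0.8,0,0,0],[0,0,-1,0,0,0],[0,0,-1,0,0,0],[0,0,-1,0,0,0],[0,0,-1,0,0,0],[0,0,-1,0,0,0],[0,0,0,0,0,0]]' 0.8
python3 - <<'E'
from h import *
rel()
f=eyes.grab_frame('wrist');q=(cloud(f)-O)@N;g=f["image"];cv2.imwrite('pics/w6.png',g[:,:,::-1])
m=(q[...,2]>.066)&(q[...,2]<.08)&(abs(q[...,0])<.03)&(q[...,1]>0)&(q[...,1]<.07)
print("knob top",m.sum(),[np.nanpercentile(q[m][:,i],[3,50,97]).round(4).tolist() for i in range(3)])
w=(abs(q[...,2]-.030)<.003)&(abs(q[...,0])<.03)&(q[...,1]>.0)&(q[...,1]<.1); print("bar",w.sum(),np.polyfit(q[w][:,1],q[w][:,0],1))
w=(abs(q[...,2]-.018)<.003)&(abs(q[...,0])<.03)&(q[...,1]>-.047)&(q[...,1]<.047); print("lining",w.sum(),[np.nanpercentile(q[w][:,i],[2,50,98]).round(4).tolist() for i in range(3)])
E
```

```text
clock: 24.55
tcp_pos: [0.5323, -0.206, 0.1201]
orientation: [1.825, 2.045, 0.548]
contact_force: [-0.7, 0.4, -0.1]
grip_width: 0.0256
gripper_force: 0.0
tcp in nest mm [-2.2 32.4 41.8] turn left deg (tool) [ 0.02 -0.04  0.1 ] F [-0.7  0.4 -0.1] w 0.0256 t 24.55
clock: 25.75
tcp_pos: [0.471, -0.2139, 0.23]
orientation: [1.822, 2.041, 0.55]
contact_force: [-0.3, -0.4, -0.4]
grip_width: 0.0682
gripper_force: 0.0
tcp in nest mm [ -0.7  31.3 167.8] turn left deg (tool) [0.26 0.08 0.1 ] F [-0.3 -0.4 -0.4] w 0.0682 t 25.75
knob top 460 [[-0.0098, -0.0008, 0.0075], [0.0261, 0.0349, 0.0429], [0.0681, 0.0744, 0.0757]]
bar 1529 [ 0.00792134 -0.00101913]
lining 3195 [[-0.0266, -0.0015, 0.0239], [-0.043, -0.0074, 0.0433], [0.0154, 0.0187, 0.0201]]
```

View pics/w6.png

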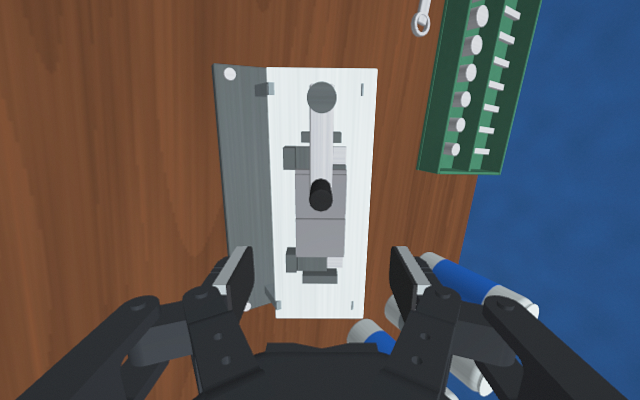

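The wrist view shows the keeper straight over the pad, with the knob at (320,195) and a bar angle of about 0.008 rad, hard against its stop. The pad is still flat against the lip and the gripper is clear, so I'll hand in.

```bash
python3 -c "
from bench import r
print(r.hand_in())"
```

```text
the job is handed in; nothing more can be done
None
```

The new pad is in the nest, lining up, flat on its rests and against the lower lip, the keeper is swung to its stop over it, and the job is handed in at about 26 s; I inferred the pin is pushed down from the pad lying flat, as I couldn't see it under the pad.

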